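Glue-up jig: seat the stand's base plate, shim it with the spacer, hold it pressed

ROBOT

A 6-joint arm with a two-finger parallel gripper is mounted at the origin on the work surface. World frame = base frame: x ahead of the robot, y to its left, z up, the work surface at z = 0. Lengths are in mm, angles in degrees, forces in N, time in s.
With the tool pointing down it reaches from about 300 to 850 mm from the base axis. Payload 4.2 kg.
Tool frame: the origin (TCP) lies at the very end of the fingers, on their centre line; the grasp point (between the pads) lies 19 mm behind it; z points along the fingers, y is the direction in which the jaws open and shut (so a half turn about z gives the same grasp; the last joint's range is limited). The gripper opens to 91 mm and grips with 3 to 60 N. Pads are 32 mm wide; open, the fingers measure 118 mm over their backs; the gripper's body (76 mm by 178 mm) begins 60 mm behind the grasp point.
Start: joints at [-67.151, 18.312, 89.639, -0, 72.044, -1.146], TCP at [233.837, -525.322, 213.976] pointing down, gripper open.
Joint ranges: [-177.97, 177.97], [-48.28, 115.42], [12.27, 149.76], [-77.06, 257.06], [2.81, 150.46], [-146.56, 146.56]. Speed limits (degrees/s): [147.25, 147.25, 180, 180, 180, 180].

INTERFACE

Orientations are given as [roll, pitch, yaw] about the fixed x, y, z axes, in that order (R = Rz(yaw) Ry(pitch) Rx(roll)).
In Python, from workcell import env gives the robot as it stands. The module is installed in compiled form; this text tells all that it offers.
- The arm moves only by the tool arm_command, never from a script. Its argument "targets" is a list of rows, each a list of 5 numbers: the closure, from 0 (fully open) to 1 (shut), then the shift along the tool's x, y, z each as a share of 50 cm, from -1 to 1, then the turn about the tool's z as a share of pi/4 rad, from -1 to 1. A call has 1 to 8 rows; each row is the pose to reach, as a shift and turn from the pose measured when the call began, along the tool's axes at that moment; what a row does not reach only later rows make up. A row lasts 1/12 s, in which the tool goes at most 41.7 mm and 7.16 degrees, less where a joint would pass 70% of its speed; a pose out of reach is approached as far as the arm can. A call with a number of a shift or a turn outside -1 to 1 is refused whole. A call with a gripper value outside its range is refused whole. The fingers move at their own pace and stop on an object; "squeeze" is the grip in N (left out, the last holds). Time passes only in rows, so rows that repeat a pose let the fingers close. It gives the time, the measured TCP pose, the force and the opening at its end, in the units of the state.
- env.state(): the state, without advancing time (a new reading comes with each control period).
- env.grab_frame(name): name is "side" or "top" or "wrist"; returns the picture (420x560x3 uint8, red, green, blue); there is no depth.
- env.camera_params(name): a dict with "camera_matrix" (3x3 intrinsics, pixels), "R" (3x3) and "t" (3): a world point X has camera coordinates R X + t; the wrist camera has in their place "hand_eye" (4x4, takes a point from camera to tool coordinates, whose origin is the TCP and whose axes are the flange's). Camera axes: x right, y down, z forward; pixel columns grow to the right and rows downward; lengths in mm; the calibration is good to about 2 mm. A picture is of the moment at which its call begins: read the wrist's pose just before it. camera_params takes no time and is no camera call.
- env.job_done(): hands the job in, once; it reports no verdict.
The state is a dict: "time_s": time; "qpos": joint angles; "qvel": joint speeds; "effort": joint torques, N m; "ee_pos": TCP position; "ee_rot": TCP orientation; "force": force on the tool from outside, world axes, zero at the start; "torque": the same for the moment, N m; "gripper_width": finger opening in mm.
Only numpy, scipy, OpenCV 4.12 (cv2) and the standard library are available. Lean on these libraries where they do the work, as an engineer would, in place of code of your own. Each camera call takes 0.05 s, during which the arm holds its last target.

TASK

Seat the plywood base plate (the one with the square wooden post) flat in the pocket of the wooden gluing jig, its long edge against the jig's plain fence, then stand the wooden spacer from its rack fully down in the gap on the opposite side, in the half where the gap is wide enough (do not force it into the narrow half), and let go of it. Last, press the plate down until its top is flush with the jig's rim and finish while still holding it pressed there: it is on a sprung bed and rises if let go. Leave the cardboard tube, the glue stick and the pencil case alone.

Things in the scene. Friction and masses are not known exactly. Their poses are not given: they have to be found in the camera images.
- plate: Plywood base plate 90 (x) x 110 (y) x 10 mm with a square post 24 x 24 mm, 50 mm high, upright on its centre (post top 60 mm above the plate's underside, post sides parallel to the plate's edges). About 0.12 kg. Starts flat on the table, post up. Origin: centre of its underside; z up along the post. Half-turned it is the same.
- jig: Wooden gluing jig, fixed on the table, baseboard 12 mm thick, all walls and blocks 28 mm high (the rim). Origin: at table height below the plate's centre when the plate is flush with the plain fence; z up. Fence face at x = +45 mm, along y. Cheeks at y = -57 and +57 mm (plate has 2 mm play each side), 18 mm thick. At -x two blocks form a stepped wall.
- fence (a point): Middle of the plain fence's face at rim height: jig x = 45, y = 0, z = 28 mm. Axes parallel to the jig's. The fence is 20 mm thick and 150 mm long. The plate's long edge, parallel to its y, goes against it.
- gap (a point): Middle of the gap opposite the fence, on its floor (baseboard top): jig x = -52, y = 0, z = 12 mm. With the plate flush with the fence the gap, from plate edge (jig x = -45 mm) to stepped wall, is 14 mm wide along one half and 6 mm along the other. While the gap is empty the plate can be lowered in anywhere from jig x = -6 to 0 mm.
- bed (a joint): Travel in m of the cork sprung bed (80 x 100 mm) in the pocket. 0 = up: the plate rests with underside 22 mm, top 32 mm above the table. 0.004 = on its stop: underside 18, top 28 mm, flush with the rim. The spring gives 3.5 N at 0 and 8.5 N at the stop; it lifts the plate again when let go.
- block_thin: Shallower block of the stepped wall, 16 (x) x 57 (y) x 16 mm high, on the baseboard; beside it the gap is WIDE (14 mm). Axes as the jig's. Origin: middle of its back edge, at baseboard top: jig x = -75, y = +28.5 or -28.5 mm (varies). Its face to the plate is at its x = +16 mm; the spacer's centre belongs at about its x = +23 mm, y = 0.
- block_thick: Deeper block on the other half, 24 (x) x 57 (y) x 16 mm high; beside it the gap is too narrow (6 mm). Axes as the jig's. Origin: middle of its back edge, at baseboard top: jig x = -75 mm, y = the other of +-28.5 mm. Its face to the plate is at its x = +24 mm.
- rack: Fixed wooden rack, 70 (x) x 90 (y) x 34 mm high, with one upright slot (24 mm deep, 14.5 x 38.5 mm) at its centre in which the spacer stands. Origin: centre of its underside, z up.
- spacer: Flat wooden spacer, 12 mm thick (x), 36 mm long (y), 70 mm tall, bottom edge rounded across the thickness (radius 6 mm). About 0.03 kg. Origin: centre of its bottom; z up. Starts upright in the rack, bottom 10 mm above the table, upper 46 mm proud of the rack; axes as the rack's. Fully down in the jig: bottom 12 mm above the table, upper 54 mm proud of the rim.
- tube: Bystander: upright cardboard tube, 44 mm across, 70 mm tall. Origin: centre of its underside.
- glue_stick: Bystander: upright white glue stick, 28 mm across, 80 mm tall. Origin: centre of its underside.
- pencil_case: Bystander: pinkish pencil case 70 x 170 x 50 mm. Origin: centre of its underside.

How it is judged (in metres and radians):
On the way, in this order (a step that is already met when the one before it is completed fails the run):
1. the plate lies flat and square in the pocket, on the bed, the spacer not yet in the gap (x of plate in the frame of jig between -0.0075 and 0.0015 m and z of plate in the frame of jig between 0.015 and 0.0235 m and y of plate in the frame of jig between -0.0035 and 0.0035 m and angle between the x axis of plate and the x axis of jig, either way round below 0.05 rad and angle between plate's own z axis and vertical below 0.05 rad and not (x of spacer in the frame of block_thin between 0.018 and 0.0285 m and y of spacer in the frame of block_thin between -0.014 and 0.014 m and z of spacer in the frame of jig between 0.009 and 0.0145 m and angle between spacer's own z axis and vertical below 0.2 rad and angle between the y axis of spacer and the y axis of jig, either way round below 0.1 rad)), for 0.2 s.
2. the spacer stands fully down in the wide half of the gap, the plate still in the pocket (x of plate in the frame of jig between -0.0035 and 0.0015 m and z of plate in the frame of jig between 0.015 and 0.0245 m and y of plate in the frame of jig between -0.0035 and 0.0035 m and angle between the x axis of plate and the x axis of jig, either way round below 0.05 rad and angle between plate's own z axis and vertical below 0.05 rad and x of spacer in the frame of block_thin between 0.018 and 0.0285 m and y of spacer in the frame of block_thin between -0.014 and 0.014 m and z of spacer in the frame of jig between 0.009 and 0.0145 m and angle between spacer's own z axis and vertical below 0.2 rad and angle between the y axis of spacer and the y axis of jig, either way round below 0.1 rad), for 0.2 s.
At the end, for the whole second after the job is handed in: Fingers press the plate (over 2.5 N), bed down over 2.8 of 4 mm, plate underside 15-19.5 mm up (flush 18), within 3.5 mm of fence and pocket middle, square and flat to 0.05 rad; spacer, let go, in the wide half, bottom within 2.5 mm of the baseboard, upright to 0.2, parallel to 0.1 rad (value of joint bed above 0.0028 m and contact force between the fingers and plate above 2.5 N and contact force between the fingers and spacer below 0.2 N and x of plate in the frame of jig between -0.0035 and 0.0015 m and z of plate in the frame of jig between 0.015 and 0.0195 m and y of plate in the frame of jig between -0.0035 and 0.0035 m and angle between the x axis of plate and the x axis of jig, either way round below 0.05 rad and angle between plate's own z axis and vertical below 0.05 rad and x of spacer in the frame of block_thin between 0.018 and 0.0285 m and y of spacer in the frame of block_thin between -0.014 and 0.014 m and z of spacer in the frame of jig between 0.009 and 0.0145 m and angle between spacer's own z axis and vertical below 0.2 rad and angle between the y axis of spacer and the y axis of jig, either way round below 0.1 rad); the arm keeps its last pose, push and grip.
It fails at once if the spacer is forced against the block at the narrow half (over 15 N) (contact force between spacer and block_thick above 15 N).
It fails at once if the tube is disturbed (moved over 30 mm) (distance of tube from where it was at the start of the episode above 0.03 m).
It fails at once if the glue stick is disturbed (moved over 30 mm) (distance of glue_stick from where it was at the start of the episode above 0.03 m).
It fails at once if the pencil case is disturbed (moved over 30 mm) (distance of pencil_case from where it was at the start of the episode above 0.03 m).
It also fails if it takes over 67 s, if anything falls off the work surface, if the arm or the gripper's body presses on something with over 40 N, if the wrist force passes 120 N, or if a joint passes its speed limit or range.

## Working session

There is one attempt and no reset: what is moved stays moved. The work goes in short steps, Python scripts to look and compute and a tool call to move; the robot and the scene stay as the last step left them, time stands still between calls to the robot, and variables do not carry over. Pictures are saved under pics/ and viewed, and the job is handed in when it is done.

Besides the shell and the picture viewer there is one more tool, called after "Emit:" as name([rows], argument=value, ...), one row to a line, values as JSON. arm_command: Moves the arm, as the interface text tells. Shift numbers are shares of 50 cm and turn numbers shares of pi/4 rad, none past 1 either way. Its arguments: {"type":"object","properties":{"targets":{"type":"array"},"squeeze":{"type":"number"}},"required":["targets"]}

```bash
mkdir -p pics
python3 - <<'E'
from workcell import env
import cv2,numpy as np
np.set_printoptions(precision=2,suppress=True)
s=env.state();print(s)
for n in("side","top","wrist"):
    im=env.grab_frame(n);cv2.imwrite(f"pics/{n}0.png",im[:,:,::-1]);print(n,env.camera_params(n))
E
```

```text
{'time_s': 0.0, 'qpos': array([-67.15,  18.35,  89.71,   0.  ,  72.04,  -1.15]), 'qvel': array([-0.02, -0.02, -0.12,  0.  , -0.04, -0.06]), 'effort': array([ -0.  , -41.25, -23.2 ,   0.07,   0.05,  -0.  ]), 'ee_pos': array([ 233.65, -524.84,  213.13]), 'ee_rot': array([-179.9,   -0. ,   24. ]), 'force': array([0.07, 0.28, 0.13]), 'torque': array([ 0.02, -0.08,  0.01]), 'gripper_width': 90.77006362867607}
side {'camera_matrix': array([[514.03,   0.  , 273.67],
       [  0.  , 514.03, 209.92],
       [  0.  ,   0.  ,   1.  ]]), 'R': array([[-0.76, -0.65, -0.02],
       [-0.41,  0.5 , -0.76],
       [ 0.51, -0.57, -0.65]]), 't': array([453.07, 289.31, 713.05])}
top {'camera_matrix': array([[400.37,   0.  , 276.03],
       [  0.  , 400.37, 210.91],
       [  0.  ,   0.  ,   1.  ]]), 'R': array([[-0.01, -1.  ,  0.  ],
       [-0.99,  0.01, -0.12],
       [ 0.12, -0.01, -0.99]]), 't': array([ 10.87, 586.02, 909.81])}
wrist {'camera_matrix': array([[343.44,   0.  , 283.72],
       [  0.  , 343.44, 207.84],
       [  0.  ,   0.  ,   1.  ]]), 'hand_eye': array([[  -0.  ,   -0.96,   -0.29,   83.62],
       [   1.  ,   -0.  ,    0.  ,    0.7 ],
       [  -0.  ,   -0.29,    0.96, -169.94],
       [   0.  ,    0.  ,    0.  ,    1.  ]])}
```

View pics/top0.png

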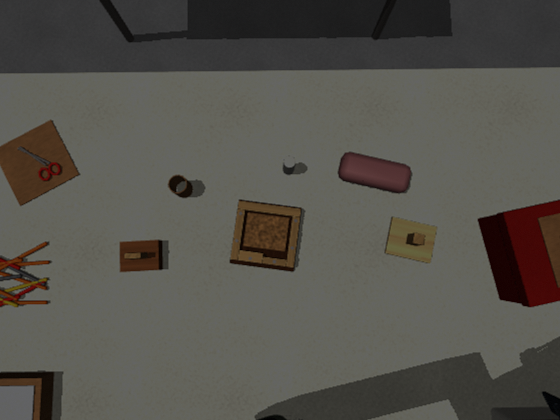

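View pics/side0.png

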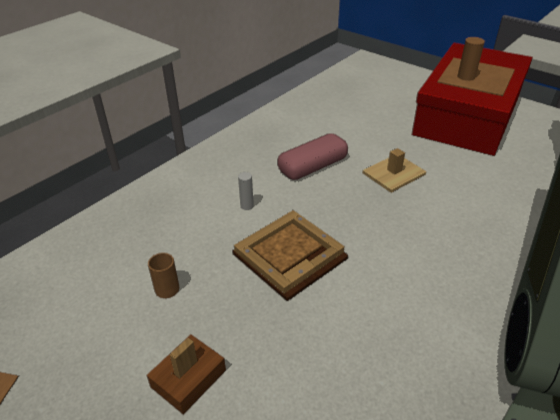

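View pics/wrist0.png

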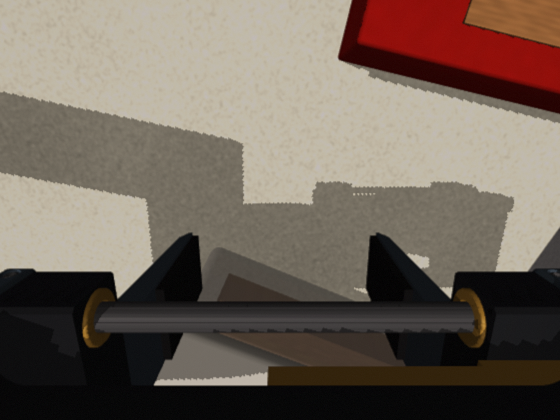

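The top view shows the rack near (141,256), the jig near (267,236) and the plate near (411,240). I'll enlarge each one.

Run:
```python
import cv2,numpy as np
t=cv2.imread("pics/top0.png")
def crop(im,x,y,w,h,s,n):
    c=cv2.resize(im[y:y+h,x:x+w],None,fx=s,fy=s,interpolation=cv2.INTER_CUBIC)
    c=np.clip(c.astype(float)*1.5,0,255).astype(np.uint8)
    for k in range(0,w,10):
        cv2.putText(c,str(x+k),(k*s,8),0,.3,(255,255,255),1); c[:4,k*s]=255
    for k in range(0,h,10):
        cv2.putText(c,str(y+k),(0,k*s+4),0,.3,(255,255,255),1)
    cv2.imwrite(n,c)
crop(t,222,192,90,86,7,"pics/jig.png")
crop(t,376,206,70,64,8,"pics/plate.png")
crop(t,110,230,64,50,9,"pics/rack.png")
```

```text
(no output)
```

View pics/jig.png

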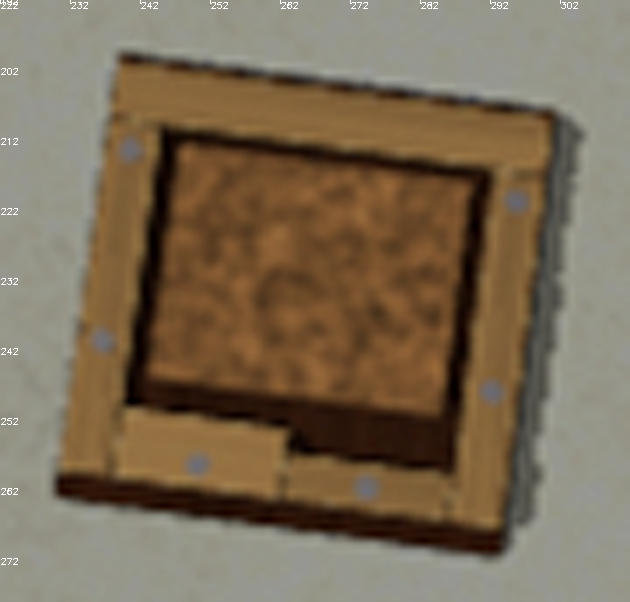

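View pics/plate.png

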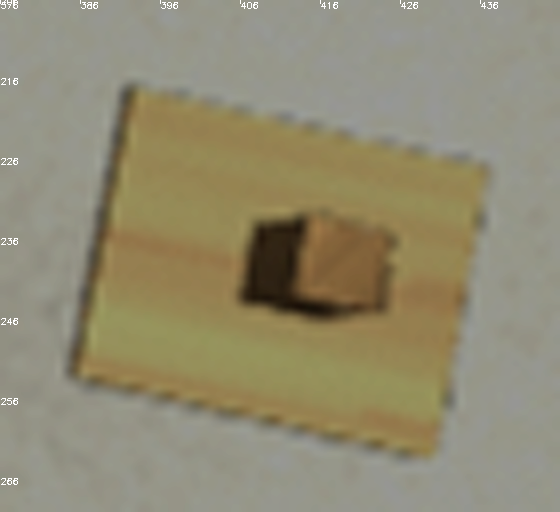

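View pics/rack.png

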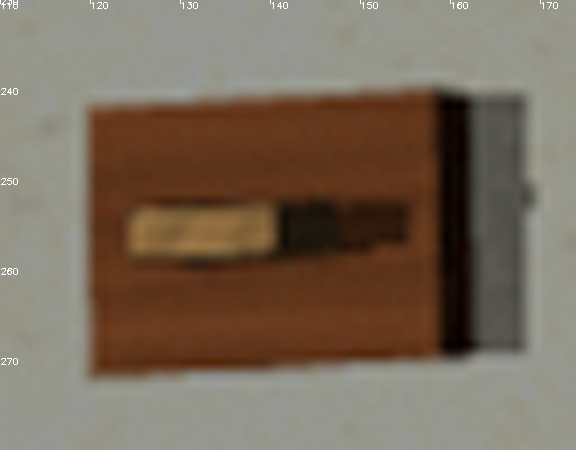

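```bash
cat > h.py <<'E'
from workcell import env
import cv2,numpy as np
from scipy.optimize import least_squares
from scipy.spatial.transform import Rotation as Ro
np.set_printoptions(precision=2,suppress=True)
def cam(name,st=None):
    p=env.camera_params(name);K=np.array(p["camera_matrix"])
    if "R" in p: return K,np.array(p["R"]),np.array(p["t"])
    st=st or env.state()
    Rt=Ro.from_euler("xyz",st["ee_rot"],degrees=True).as_matrix()
    H=np.array(p["hand_eye"]);R=Rt@H[:3,:3];t=Rt@H[:3,3]+st["ee_pos"]
    return K,R.T,-R.T@t
def proj(c,X):
    K,R,t=c;q=(K@(R@np.atleast_2d(X).T+t[:,None])).T
    return q[:,:2]/q[:,2:]
def place(p,P):
    P=np.atleast_2d(P);a=np.radians(p[2]);c,s=np.cos(a),np.sin(a)
    return np.c_[p[0]+c*P[:,0]-s*P[:,1],p[1]+s*P[:,0]+c*P[:,1],P[:,2]]
def fit(obs,p0):
    # obs: list of (cam, objpts, pix)
    f=lambda p:np.concatenate([(proj(c,place(p,P))-np.array(u)).ravel() for c,P,u in obs])
    r=least_squares(f,p0);return r.x,f(r.x).reshape(-1,2)
def rect(x0,x1,y0,y1,z): # TL(+x,+y) TR(+x,-y) BR BL as seen with x up, y left
    return np.array([[x1,y1,z],[x1,y0,z],[x0,y0,z],[x0,y1,z]])
def crop(im,x,y,w,h,s,n,g=1.5,step=10):
    c=cv2.resize(im[y:y+h,x:x+w],None,fx=s,fy=s,interpolation=cv2.INTER_CUBIC)
    c=np.clip(c.astype(float)*g,0,255).astype(np.uint8)
    for k in range(0,w,step):
        cv2.putText(c,str(x+k),(k*s,8),0,.3,(0,0,255),1); c[:4,k*s]=255
    for k in range(0,h,step):
        cv2.putText(c,str(y+k),(0,k*s+4),0,.3,(0,0,255),1)
    cv2.imwrite(n,c)
E
python3 - <<'E'
from h import *
c=cam("top")
def px(L,s,x,y): return [((a+.5)/s-.5+x,(b+.5)/s-.5+y) for a,b in L]
j,r=fit([(c,rect(-75,65,-75,75,28),px([(119,54),(553,112),(500,527),(57,480)],7,222,192))],[550,0,-7]);print("jig",j,r.ravel())
p,r=fit([(c,rect(-45,45,-55,55,10),px([(130,88),(488,165),(432,457),(78,376)],8,376,206)),(c,rect(-12,12,-12,12,60),px([(305,213),(393,238),(385,310),(295,298)],8,376,206))],[550,-300,-10]);print("plate",p,r.ravel())
k,r=fit([(c,rect(-35,35,-45,45,34),px([(90,106),(437,90),(437,355),(92,377)],9,110,230)),(c,rect(-6,6,-18,18,80),px([(130,207),(277,205),(275,255),(128,257)],9,110,230))],[550,300,0]);print("rack",k,r.ravel())
for n,uv in(("tube",(180,185)),("glue",(289,165)),("case",(375,172))):
    K,R,t=c;d=R.T@np.linalg.inv(K)@[*uv,1];o=-R.T@t
    for z in(0,50,75):print(n,z,o+d*(z-o[2])/d[2])
s=cam("side")
im=cv2.imread("pics/side0.png")
for pp,P in((j,rect(-75,65,-75,75,28)),(p,rect(-45,45,-55,55,10)),(p,rect(-12,12,-12,12,60)),(k,rect(-35,35,-45,45,34)),(k,rect(-6,6,-18,18,80))):
    cv2.polylines(im,[np.round(proj(s,place(pp,P))*16).astype(int)],True,(0,255,0),1,4,4)
crop(im,130,130,310,285,2,"pics/so.png",1.3,20)
E
```

```text
jig [539.16  28.41  -7.91] [-0.57  0.84 -0.05  0.4   0.46  0.08  0.14 -1.29]
plate [ 515.77 -320.14  -13.25] [ 0.14 -0.15  0.15  0.07  0.74  0.27 -0.25  0.36  0.51  0.05 -0.15 -0.8
 -0.99  0.5  -0.11 -0.29]
rack [486.06 323.66   1.94] [ 0.   -0.17  0.06 -0.18  0.42  0.59 -0.2  -0.02 -0.17  0.27 -0.2  -0.27
  0.05 -0.38  0.06  0.16]
tube 0 [657.32 238.92   0.  ]
tube 50 [647.95 227.11  50.  ]
tube 75 [643.26 221.2   75.  ]
glue 0 [704.44 -30.28   0.  ]
glue 50 [692.65 -28.25  50.  ]
glue 75 [686.75 -27.24  75.  ]
case 0 [ 684.25 -243.03    0.  ]
case 50 [ 673.5  -230.06   50.  ]
case 75 [ 668.12 -223.58   75.  ]
```

View pics/so.png

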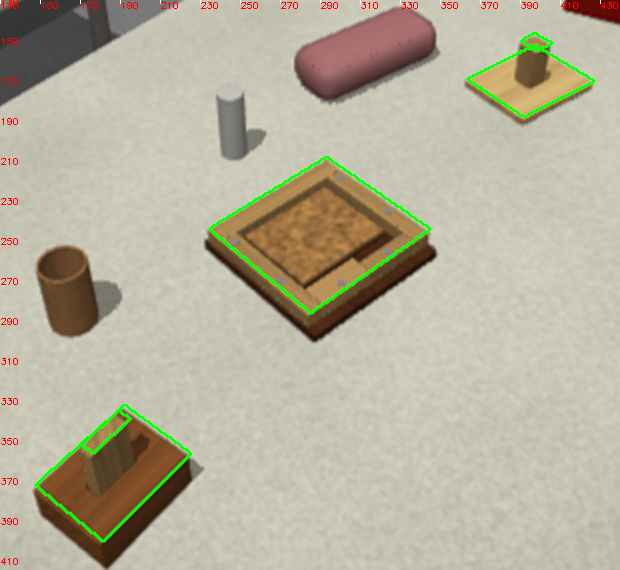

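```bash
cat >> h.py <<'E'
def rel(pos,yaw,st=None):
    st=st or env.state()
    R=Ro.from_euler("xyz",st["ee_rot"],degrees=True).as_matrix()
    d=R.T@(np.array(pos)-st["ee_pos"])/500
    dy=(st["ee_rot"][2]-yaw+180)%360-180
    print("rel",np.round(d,4),"turn",round(dy/45,4),"rows",np.linalg.norm(d)*500/41.7,abs(dy)/7.16)
E
python3 -c "
from h import *
rel([515,-320,200],-13.25)"
```

```text
rel [ 0.68 -0.15  0.03] turn 0.8277 rows 8.353214575877965 5.201959035308299
```

Emit:
arm_command([
  [0,0.68,-0.15,0.03,0.828],
  [0,0.68,-0.15,0.03,0.828],
  [0,0.68,-0.15,0.03,0.828],
  [0,0.68,-0.15,0.03,0.828],
  [0,0.68,-0.15,0.03,0.828],
  [0,0.68,-0.15,0.03,0.828],
  [0,0.68,-0.15,0.03,0.828],
  [0,0.68,-0.15,0.03,0.828],
], squeeze=20)

```text
time_s: 0.82
ee_pos: [490.2, -335.1, 199.5]
ee_rot: [-179.9, 0.1, -13.3]
force: [0.7, -0.2, 0.3]
gripper_width: 91.2
```

```bash
cat > wl.py <<'E'
import sys
from h import *
n=sys.argv[1]
st=env.state();im=env.grab_frame("wrist")[:,:,::-1]
np.save("pics/"+n+".npy",np.r_[st["ee_pos"],st["ee_rot"]]);cv2.imwrite("pics/"+n+".png",im)
print(st["time_s"],st["ee_pos"],st["ee_rot"],st["force"],st["gripper_width"])
E
python3 wl.py w1; python3 -c "
from h import *
rel([515.8,-320.1,150],-13.25)"
```

```text
0.8167 [ 490.22 -335.05  199.51] [-179.93    0.07  -13.28] [ 0.66 -0.25  0.3 ] 91.21873066788875
rel [ 0.03 -0.03  0.1 ] turn 0.0052 rows 1.2845641112748825 0.03298929136419555
```

View pics/w1.png

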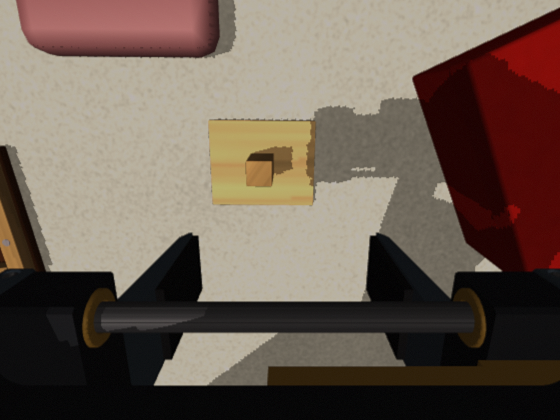

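The wrist view has the whole plate in frame, (209–314, 121–205), with the post top near (259,172). I'll zoom in to refine its pose.

```bash
python3 -c "
from h import *
im=cv2.imread('pics/w1.png');crop(im,200,110,125,105,6,'pics/w1c.png',1)"
```

```text
(no output)
```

View pics/w1c.png

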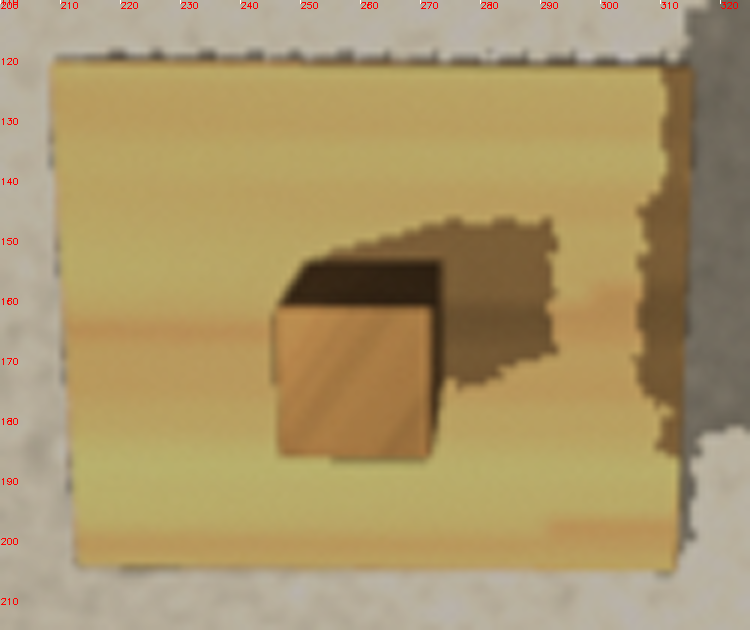

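```bash
cat >> h.py <<'E'
def wcam(n):
    a=np.load("pics/"+n+".npy");return cam("wrist",dict(ee_pos=a[:3],ee_rot=a[3:]))
def px(L,s,x,y): return [((a+.5)/s-.5+x,(b+.5)/s-.5+y) for a,b in L]
E
python3 - <<'E'
from h import *
c=wcam("w1")
p,r=fit([(c,rect(-45,45,-55,55,10),px([(52,62),(693,67),(674,573),(76,567)],6,200,110)),(c,rect(-12,12,-12,12,60),px([(276,306),(433,306),(430,459),(280,457)],6,200,110))],[515,-320,-13]);print("plate",p,r.ravel())
rel([515.8,-320.1,120],p[2]);rel([p[0],p[1],120],p[2])
E
```

```text
plate [ 516.2  -318.27  -13.91] [-0.83 -0.56  0.73 -0.18  0.73  0.34 -0.3   0.27 -0.36 -0.31  0.02 -0.02
  0.51  0.32 -0.44  0.37]
rel [ 0.03 -0.03  0.16] turn 0.02 rows 1.9635547369106026 0.12565603574395157
rel [ 0.03 -0.03  0.16] turn 0.02 rows 1.9717379816716738 0.12565603574395157
```

Run:
```python
from h import *
rel([516,-319,25],-13.7);rel([516,-319,70],-13.7)
```

```text
rel [ 0.03 -0.03  0.35] turn 0.0152 rows 4.205517241706565 0.09583845337536714
rel [ 0.03 -0.03  0.26] turn 0.0152 rows 3.1383850619623934 0.09583845337536714
```

```bash
sed -i 's/precision=2/precision=4/' h.py
python3 - <<'E'
from h import *
rel([516,-319,25],-13.7);rel([516,-319,70],-13.7)
E
```

```text
rel [ 0.0321 -0.0282  0.3481] turn 0.0152 rows 4.205517241706565 0.09583845337536714
rel [ 0.0324 -0.0288  0.2581] turn 0.0152 rows 3.1383850619623934 0.09583845337536714
```

Emit:
arm_command([
  [0,0.0325,-0.029,0.08,0.015],
  [0,0.0325,-0.029,0.15,0.015],
  [0,0.0325,-0.029,0.23,0.015],
  [0,0.0322,-0.0285,0.29,0.015],
  [0,0.0321,-0.0282,0.33,0.015],
  [0,0.0321,-0.0282,0.348,0.015],
  [0,0.0321,-0.0282,0.348,0.015],
  [0,0.0321,-0.0282,0.348,0.015],
])

```text
time_s: 1.53
ee_pos: [516.3, -319.4, 25.5]
ee_rot: [-179.6, -0.2, -13.7]
force: [-0.3, -0.2, 0.2]
gripper_width: 91.0
```

Emit:
arm_command([
  [1,0,0,0,0],
  [1,0,0,0,0],
  [1,0,0,0,0],
  [1,0,0,0,0],
  [1,0,0,0,0],
  [1,0,0,0,0],
  [1,0,0,0,0],
  [1,0,0,0,0],
], squeeze=25)

```text
time_s: 2.2
ee_pos: [516.3, -319.4, 25.6]
ee_rot: [-179.6, -0.2, -13.7]
force: [-0.2, -0.4, -0.6]
gripper_width: 40.6
```

```bash
python3 wl.py w2
```

```text
2.2 [ 516.3497 -319.438    25.5707] [-179.6323   -0.2094  -13.6972] [-0.2374 -0.4022 -0.566 ] 40.60690635736817
```

View pics/w2.png

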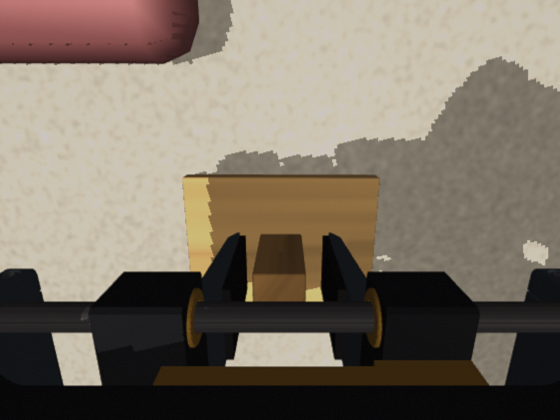

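The post sits centred between the fingers, which are still closing. I'll finish closing and then lift.

Emit:
arm_command([
  [1,0,0,0,0],
  [1,0,0,0,0],
  [1,0,0,0,0],
  [1,0,0,0,0],
  [1,0,0,0,0],
], squeeze=25)

```text
time_s: 2.67
ee_pos: [516.3, -319.4, 25.6]
ee_rot: [-179.6, -0.2, -13.7]
force: [-0.9, 0.9, 1.4]
gripper_width: 24.1
```

Emit:
arm_command([
  [1,0,0,-0.04,0],
  [1,0,0,-0.1,0],
  [1,0,0,-0.16,0],
  [1,0,0,-0.2,0],
  [1,0,0,-0.2,0],
])

```text
time_s: 3.08
ee_pos: [518.3, -321.6, 130.3]
ee_rot: [-179.8, -0.7, -13.7]
force: [0.4, -0.6, 0.0]
gripper_width: 23.7
```

```bash
python3 wl.py w3
python3 - <<'E'
from h import *
rel([505,-60,125],-7.9)
E
```

```text
3.0833 [ 518.3497 -321.6236  130.3234] [-179.8134   -0.7217  -13.6949] [ 0.3577 -0.6446  0.0034] 23.692785319401136
rel [-0.1469 -0.501   0.0065] turn -0.1288 rows 6.260441658271177 0.8096442138433082
```

View pics/w3.png

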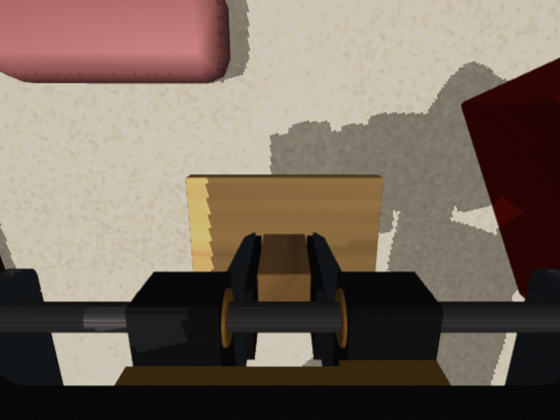

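Run:
```python
from h import *
rel([465,36,150],-7.9)
```

```text
rel [-0.2697 -0.6688 -0.0437] turn -0.1288 rows 8.662658743625268 0.8096442138433082
```

Emit:
arm_command([
  [1,-0.02,-0.07,-0.04,-0.02],
  [1,-0.05,-0.15,-0.044,-0.06],
  [1,-0.09,-0.23,-0.044,-0.1],
  [1,-0.13,-0.31,-0.044,-0.129],
  [1,-0.16,-0.39,-0.044,-0.129],
  [1,-0.19,-0.47,-0.044,-0.129],
  [1,-0.22,-0.55,-0.044,-0.129],
  [1,-0.25,-0.62,-0.044,-0.129],
])

```text
time_s: 3.8
ee_pos: [468.1, 5.0, 148.3]
ee_rot: [-179.8, -0.3, -7.9]
force: [0.3, 0.2, -1.0]
gripper_width: 23.9
```

Run:
```python
from h import *
rel([465,36,150],-7.9)
```

```text
rel [-0.0147 -0.0606 -0.0033] turn -0.0005 rows 0.7488579759552865 0.0030469155366320746
```

Emit:
arm_command([
  [1,-0.015,-0.06,0,0],
  [1,-0.015,-0.06,0,0],
  [1,-0.015,-0.06,0,0],
  [1,-0.015,-0.06,0,0],
])

```text
time_s: 4.13
ee_pos: [464.2, 35.4, 147.2]
ee_rot: [-179.9, -0.2, -7.9]
force: [0.8, -1.0, -0.1]
gripper_width: 23.7
```

```bash
python3 wl.py w4;python3 -c "
from h import *
im=cv2.imread('pics/w4.png');crop(im,160,60,260,190,3,'pics/w4c.png',1.2,20)"
```

```text
4.1333 [464.2247  35.3548 147.1864] [-179.8501   -0.2064   -7.8778] [ 0.8022 -1.0102 -0.0634] 23.69931817091036
```

View pics/w4c.png

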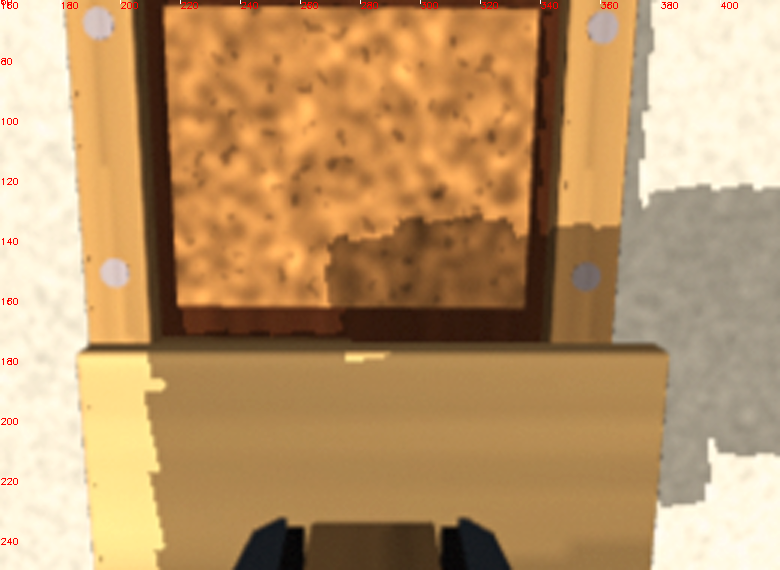

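The pocket, both cheeks and the held plate are visible (plate's far edge about row 178, columns 186–382). Next I'll look at the upper part of this picture.

```bash
python3 -c "
from h import *
im=cv2.imread('pics/w4.png');crop(im,165,0,220,140,3,'pics/w4d.png',1.0,20)"
```

```text
(no output)
```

View pics/w4d.png

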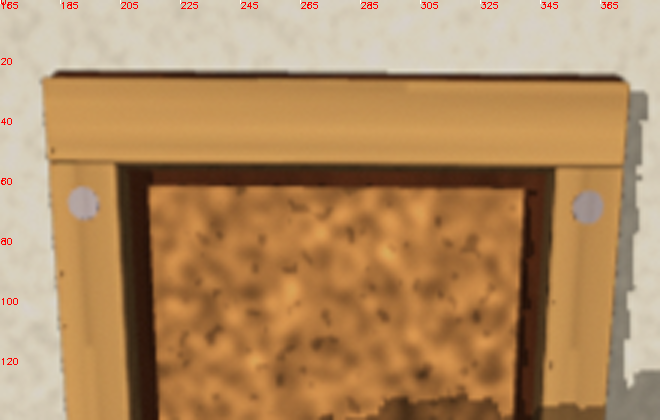

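Run:
```python
from h import *
c=wcam("w4");a=np.load("pics/w4.npy")
P=np.array([[65,75,28],[65,-75,28],[45,57,28],[45,-57,28],[45,75,28],[45,-75,28]])
u=px([(44,78),(627,83),(116,164),(553,167),(48,161),(622,167)],3,165,0)
# cheeks inner edge at x unknown: skip
j,r=fit([(c,P,u)],[539,28,-8]);print("jig",j,r.ravel())
zt=a[2]-15.5
p,r=fit([(c,np.array([[45,55,zt],[45,-55,zt]]),px([(78,353),(667,354)],3,160,60))],[a[0],a[1],-8]);print("plate",p,r.ravel(),"tcp",a)
d=p-np.r_[a[:2],a[5]];print("plate-tcp",d)
```

```text
jig [538.6891  30.7305  -8.3775] [-1.7977 -0.3316  1.5406 -0.2293 -0.4904 -0.1369  0.7903  0.1745 -1.0294
  0.656   0.989   0.3815]
plate [463.4036  34.7704  -7.9618] [-1.7307  0.1468  1.7265  0.1512] tcp [ 464.2247   35.3548  147.1864 -179.8501   -0.2064   -7.8778]
plate-tcp [-0.821  -0.5844 -0.084 ]
```

Run:
```python
from h import *
rel([536.5,31.7,80],-8.3)
```

```text
rel [ 0.1429 -0.0133  0.1355] turn 0.0076 rows 2.3665364302325784 0.04772678939365176
```

Emit:
arm_command([
  [1,0.05,-0.004,0.02,0.008],
  [1,0.11,-0.01,0.07,0.008],
  [1,0.143,-0.0133,0.12,0.008],
  [1,0.143,-0.0133,0.1355,0.008],
  [1,0.143,-0.0133,0.1355,0.008],
  [1,0.143,-0.0133,0.1355,0.008],
  [1,0.143,-0.0133,0.1355,0.008],
])

```text
time_s: 4.77
ee_pos: [536.2, 31.1, 80.9]
ee_rot: [-179.8, -0.3, -8.4]
force: [-0.2, 0.1, -1.0]
gripper_width: 23.7
```

```bash
python3 wl.py w5;python3 -c "
from h import *
im=cv2.imread('pics/w5.png');crop(im,165,90,240,170,3,'pics/w5c.png',1.2,20)
im=env.grab_frame('top')[:,:,::-1];cv2.imwrite('pics/t5.png',im);crop(im,222,182,90,90,6,'pics/t5c.png')"
```

```text
4.7667 [536.2469  31.0563  80.8748] [-179.8313   -0.2725   -8.3781] [-0.176   0.0817 -1.0018] 23.714119358147443
```

View pics/w5c.png

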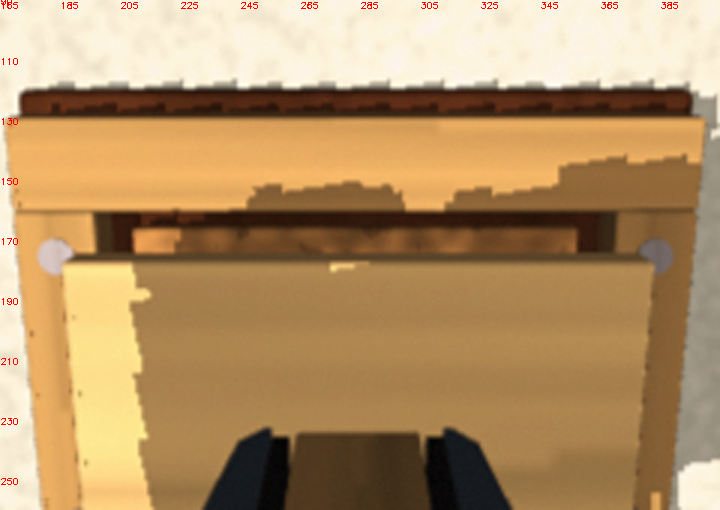

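View pics/t5c.png

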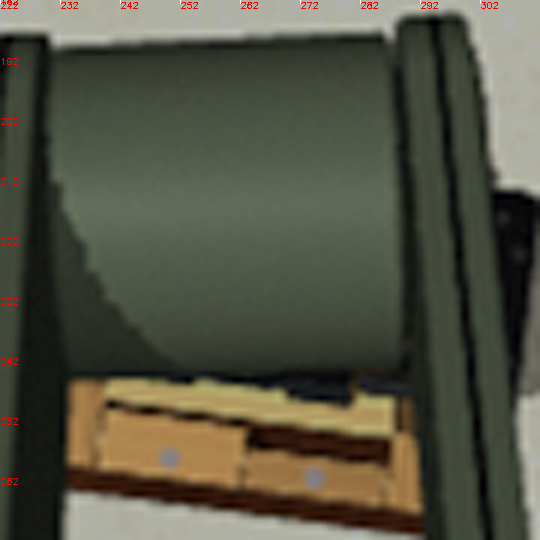

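Run:
```python
from h import *
c=wcam("w5");a=np.load("pics/w5.npy")
P=np.array([[65,75,28],[65,-75,28],[45,57,28],[45,-57,28],[45,75,28],[45,-75,28]])
u=px([(6,116),(705,118),(94,211),(616,211),(13,211),(697,211)],3,165,90)
j,r=fit([(c,P,u)],[539,28,-8]);print("jig",j,r.ravel())
zt=a[2]-15.5
p,r=fit([(c,np.array([[45,55,zt],[45,-55,zt]]),px([(62,262),(658,263)],3,165,90))],[a[0],a[1],-8]);print("plate",p,r.ravel(),"tcp",a)
R=Ro.from_euler("z",j[2],degrees=True).as_matrix()[:2,:2]
print("plate in jig",R.T@(p-j)[:2],p[2]-j[2])
tgt=j[:2]+R@[-3,0]-(p-np.r_[a[:2],a[5]])[:2]
print(tgt);rel([*tgt,57],a[5])
```

```text
jig [539.2661  30.5229  -8.4424] [-1.7393  0.2464  1.5571 -0.1594 -0.4395  0.0175  0.4916  0.2462 -1.024
 -0.0186  1.1486  0.2824]
plate [535.6058  29.9953  -8.4576] [-0.5738  0.0481  0.5722  0.0503] tcp [ 536.2469   31.0563   80.8748 -179.8313   -0.2725   -8.3781]
plate in jig [-3.5431 -1.0592] -0.015192971213318529
[536.9396  32.0243]
rel [ 0.0001 -0.0011  0.0488] turn 0.0009 rows 0.5854907661883417 0.0054922285714641035
```

Emit:
arm_command([
  [1,0,-0.0011,0.02,0],
  [1,0,-0.0011,0.048,0],
  [1,0,-0.0011,0.048,0],
  [1,0,-0.0011,0.048,0],
])

```text
time_s: 5.2
ee_pos: [536.1, 32.1, 57.1]
ee_rot: [-179.8, -0.3, -8.3]
force: [-0.4, -0.5, -0.4]
gripper_width: 24.1
```

```bash
python3 wl.py w6;python3 -c "
from h import *
im=cv2.imread('pics/w6.png');crop(im,165,90,240,170,3,'pics/w6c.png',1.2,20)"
```

```text
5.2 [536.0752  32.144   57.1135] [-179.8299   -0.2785   -8.3239] [-0.3725 -0.5342 -0.4486] 24.11852993290422
```

View pics/w6c.png

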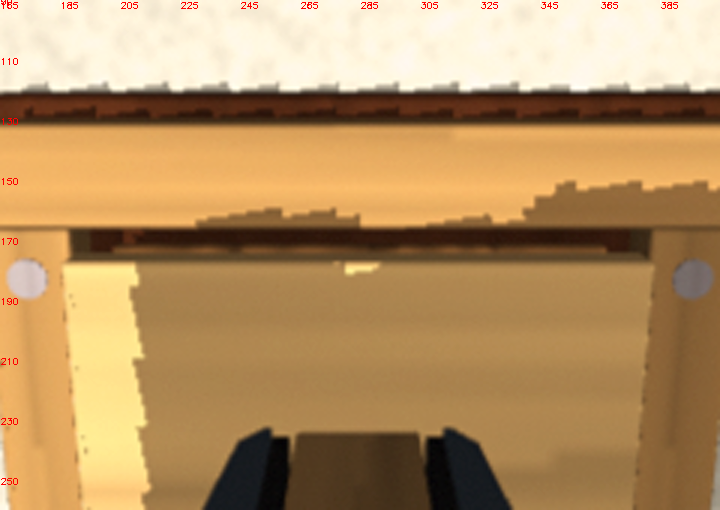

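Plate and pocket are now centred on each other (both midpoints at crop column 360). Lowering.

Emit:
arm_command([
  [1,0,0,0.008,0],
  [1,0,0,0.015,0],
  [1,0,0,0.02,0],
  [1,0,0,0.022,0],
  [1,0,0,0.022,0],
])

```text
time_s: 5.67
ee_pos: [537.0, 32.2, 46.9]
ee_rot: [-179.8, -0.4, -8.3]
force: [0.1, 0.7, 3.7]
gripper_width: 23.7
```

Emit:
arm_command([
  [1,0.003,0,0,0],
  [1,0.006,0,0,0],
  [1,0.006,0,0,0],
])

```text
time_s: 5.92
ee_pos: [539.8, 31.7, 47.0]
ee_rot: [-179.8, -0.3, -8.3]
force: [-1.9, 0.9, 2.7]
gripper_width: 24.3
```

Emit:
arm_command([
  [1,0.002,0,0,0],
  [1,0.003,0,0,0],
  [1,0.003,0,0,0],
])

```text
time_s: 6.17
ee_pos: [540.1, 31.7, 46.9]
ee_rot: [-179.8, -0.2, -8.3]
force: [-5.8, 0.5, 5.4]
gripper_width: 23.8
```

Emit:
arm_command([
  [1,0.001,0,0,0],
  [0.4,0,0,0,0],
  [0.4,0,0,0,0],
  [0.4,0,0,0,0],
  [0.4,0,0,0,0],
  [0.4,0,0,0,0],
  [0.4,0,0,0,0],
])

```text
time_s: 6.75
ee_pos: [540.3, 31.6, 46.9]
ee_rot: [-179.8, -0.2, -8.3]
force: [0.3, -0.6, -0.4]
gripper_width: 54.8
```

Emit:
arm_command([
  [0.3,0,0,-0.06,0],
  [0.2,0,0,-0.13,0],
  [0,0,0,-0.2,0],
  [0,-0.05,0,-0.24,0],
  [0,-0.1,0,-0.24,0],
  [0,-0.14,0,-0.24,0],
  [0,-0.14,0,-0.24,0],
  [0,-0.14,0,-0.24,0],
])

```text
time_s: 7.42
ee_pos: [470.2, 41.5, 167.0]
ee_rot: [-179.8, -0.3, -8.3]
force: [-0.3, -0.4, -0.8]
gripper_width: 91.1
```

```bash
python3 wl.py w7
```

```text
7.4167 [470.2493  41.5194 167.0347] [-179.8167   -0.2701   -8.3126] [-0.2777 -0.4294 -0.8138] 91.14291054908225
```

View pics/w7.png

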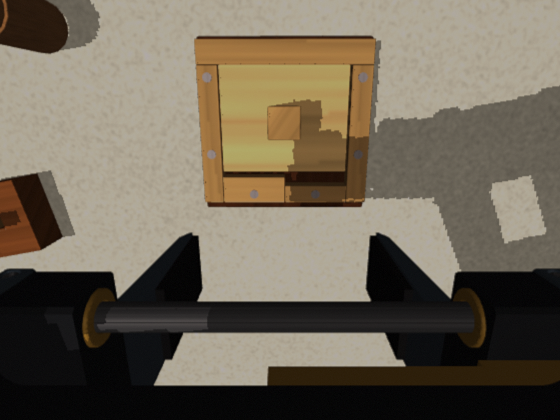

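The plate sits in the pocket against the fence, with the gap empty and wide on the right half (rows 170–187). Zooming in on the gap.

```bash
python3 -c "
from h import *
im=cv2.imread('pics/w7.png');crop(im,190,30,190,185,4,'pics/w7c.png',1.3,10)"
```

```text
(no output)
```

View pics/w7c.png

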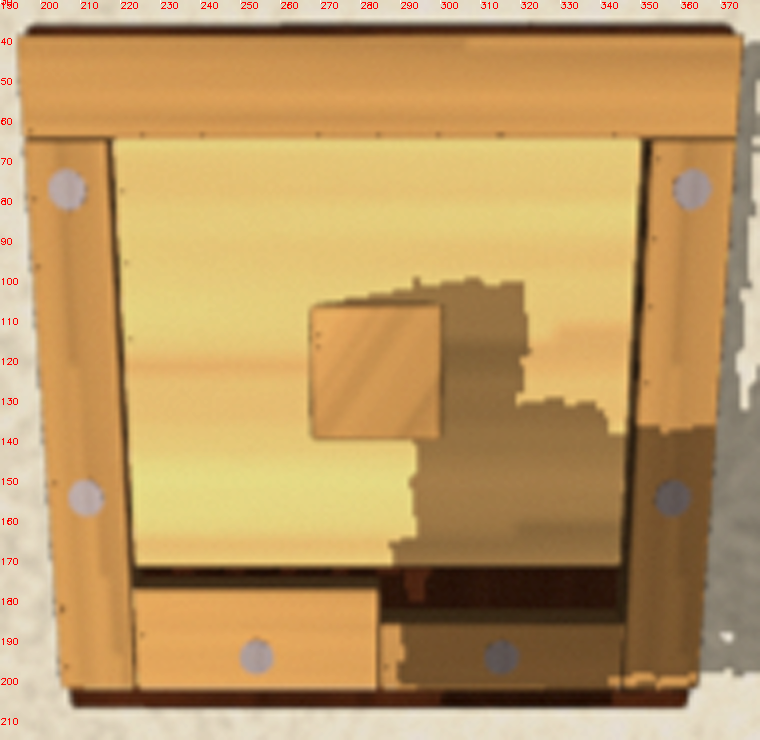

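Run:
```python
from h import *
c=wcam("w7")
P=np.array([[65,75,28],[65,-75,28],[45,57,28],[45,-57,28],[-75,75,28],[-75,-75,28],[-51,57,28],[-51,0,28],[-59,0,28],[-59,-57,28]])
u=px([(18,36),(743,36),(108,138),(650,138),(63,688),(700,688),(134,588),(379,588),(381,624),(624,624)],4,190,30)
j,r=fit([(c,P,u)],[539,28,-8]);print("jig",j,r)
P2=np.r_[rect(-45,45,-55,55,32),rect(-12,12,-12,12,82)]
u2=px([(113,138),(641,138),(622,567),(135,567),(311,305),(442,306),(440,438),(313,438)],4,190,30)
p,r=fit([(c,P2,u2)],[539,28,-8]);print("plate",p,r)
R=Ro.from_euler("z",j[2],degrees=True).as_matrix()[:2,:2]
print("plate in jig",R.T@(p-j)[:2],p[2]-j[2])
print("gap world wrist",j[:2]+R@[-52,-28.5])
print("gap via TCP at release",np.array([540.2,31.65])+R@[-52,-28.5])
```

```text
jig [539.225   30.2713  -8.2819] [[-1.0661 -0.6943]
 [ 0.9606 -0.9423]
 [-0.1971  0.1103]
 [ 0.7767 -0.0435]
 [-0.7675  0.6805]
 [ 0.1244  0.69  ]
 [-0.668   0.5091]
 [ 0.2487  0.4994]
 [-0.2514  0.0176]
 [ 0.776   0.0124]]
plate [539.3131  30.84    -8.252 ] [[-0.6708 -0.3951]
 [ 0.7944 -0.6213]
 [ 0.0159  0.0565]
 [-0.4302  0.1446]
 [-0.4261 -0.1318]
 [ 0.4973 -0.426 ]
 [ 0.5716  0.7384]
 [-0.4207  0.7713]]
plate in jig [0.0053 0.5754] 0.029902800636161686
gap world wrist [483.6621   9.5589]
gap via TCP at release [484.637   10.9375]
```

Run:
```python
from h import *
rel([486,255,160],91.9)
```

```text
rel [-0.0326 -0.4268  0.0151] turn -2.2272 rows 5.135107656363842 13.997533674622886
```

Emit:
arm_command([
  [0,-0.005,-0.05,0,-0.16],
  [0,-0.01,-0.1,0,-0.32],
  [0,-0.02,-0.17,0,-0.48],
  [0,-0.025,-0.24,0,-0.64],
  [0,-0.03,-0.31,0,-0.8],
  [0,-0.0326,-0.37,0.01,-0.95],
  [0,-0.0326,-0.427,0.015,-1],
  [0,-0.0326,-0.427,0.015,-1],
])

```text
time_s: 8.13
ee_pos: [487.8, 260.1, 158.9]
ee_rot: [-180.0, -0.5, 36.9]
force: [0.1, 0.1, 0.6]
gripper_width: 91.3
```

Run:
```python
from h import *
rel([486,255,160],91.9)
```

```text
rel [-0.009   0.0059 -0.0022] turn -1.2214 rows 0.13188866599089938 7.67618050564385
```

Emit:
arm_command([
  [0,-0.009,0.006,-0.002,-0.16],
  [0,-0.009,0.006,-0.002,-0.32],
  [0,-0.009,0.006,-0.002,-0.48],
  [0,-0.009,0.006,-0.002,-0.64],
  [0,-0.009,0.006,-0.002,-0.8],
  [0,-0.009,0.006,-0.002,-0.95],
  [0,-0.009,0.006,-0.002,-1],
])

```text
time_s: 8.72
ee_pos: [487.2, 254.7, 159.4]
ee_rot: [179.7, -0.3, 82.2]
force: [0.7, 0.1, -0.5]
gripper_width: 91.2
```

Emit:
arm_command([
  [0,0,0,0,-0.16],
  [0,0,0,0,-0.221],
  [0,0,0,0,-0.221],
  [0,0,0,0,-0.221],
])

```text
time_s: 9.05
ee_pos: [487.9, 254.5, 159.1]
ee_rot: [179.6, -0.2, 92.0]
force: [-0.2, 1.5, -0.3]
gripper_width: 91.0
```

```bash
python3 wl.py w8
```

```text
9.05 [487.9293 254.4748 159.0507] [179.6172  -0.2417  91.969 ] [-0.183   1.4524 -0.3163] 91.03462198075499
```

View pics/w8.png

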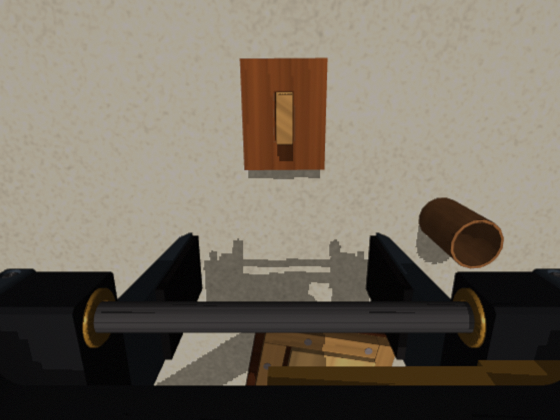

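The rack is at (240–327, 58–170) with the spacer top near (285,117). The tube stands off to the right, clear of the path.

```bash
python3 -c "
from h import *
im=cv2.imread('pics/w8.png');crop(im,230,50,110,130,5,'pics/w8c.png',1.4,10)"
```

```text
(no output)
```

View pics/w8c.png

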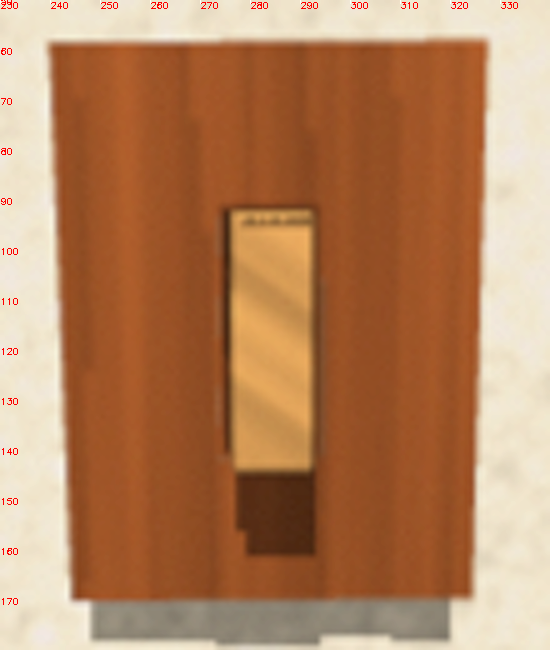

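Run:
```python
from h import *
c=wcam("w8")
def r2(a,b,z): return np.array([[-a,b,z],[a,b,z],[a,-b,z],[-a,-b,z]])
R1=(c,r2(35,45,34),px([(49,43),(488,40),(471,598),(73,600)],5,230,50))
S1=(c,r2(6,18,80),px([(230,208),(314,208),(314,471),(234,471)],5,230,50))
for o in([R1],[S1],[R1,S1]):
    k,r=fit(o,[486,323,2]);print(k,r.ravel())
```

```text
[486.3077 326.634    2.3073] [-0.2053 -0.3481  0.2299 -0.2629  0.4375  0.2967 -0.4612  0.4864]
[486.3561 326.9903   2.3775] [-0.303  -0.0812  0.3448 -0.2133  0.332   0.0969 -0.3749  0.2342]
[486.3357 326.8399   2.3177] [-0.1807 -0.6194  0.2736 -0.5513  0.4954  0.0565 -0.4191  0.2604 -0.3113
  0.1386  0.3334  0.0256  0.2688  0.3164 -0.4353  0.4362]
```

Run:
```python
from h import *
rel([485.9,326,100],92.3);rel([485.9,326,44],92.3)
```

```text
rel [0.1425 0.0004 0.1188] turn -0.007 rows 2.224566456799263 0.043809318167882784
rel [ 0.142  -0.0003  0.2308] turn -0.007 rows 3.2494631385854333 0.043809318167882784
```

Emit:
arm_command([
  [0,0.07,0,0.03,-0.007],
  [0,0.13,0,0.08,-0.007],
  [0,0.1422,0,0.13,-0.007],
  [0,0.1422,0,0.18,-0.007],
  [0,0.142,0,0.22,-0.007],
  [0,0.142,0,0.231,-0.007],
  [0,0.142,0,0.231,-0.007],
  [0,0.142,0,0.231,-0.007],
])

```text
time_s: 9.77
ee_pos: [486.7, 326.2, 44.5]
ee_rot: [179.6, -0.3, 92.3]
force: [-0.5, -0.3, 0.6]
gripper_width: 91.3
```

```bash
python3 wl.py w9;python3 -c "
from h import *
rel([485.9,326,44],92.3)"
```

```text
9.7667 [486.7401 326.2461  44.5436] [179.5654  -0.2735  92.2561] [-0.488  -0.2741  0.6251] 91.26830189617722
rel [-0.0008 -0.0026  0.0024] turn -0.0009 rows 0.0431761252815619 0.005719749434017012
```

View pics/w9.png

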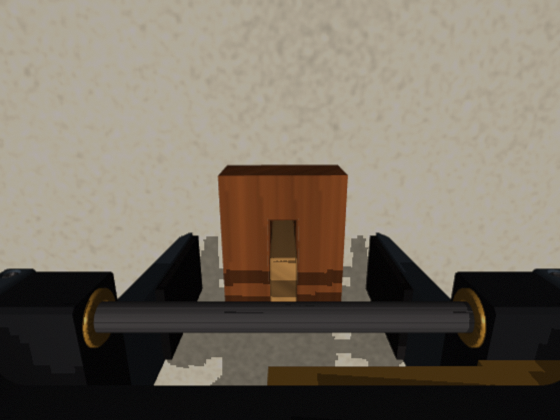

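The spacer sits midway between the open fingers, both at about column 284. Closing the grip.

Emit:
arm_command([
  [1,-0.0008,-0.0012,0.002,0],
  [1,-0.0008,-0.0012,0.002,0],
  [1,-0.0008,-0.0012,0.002,0],
  [1,-0.0008,-0.0012,0.002,0],
  [1,-0.0008,-0.0012,0.002,0],
  [1,-0.0008,-0.0012,0.002,0],
  [1,-0.0008,-0.0012,0.002,0],
  [1,-0.0008,-0.0012,0.002,0],
], squeeze=20)

```text
time_s: 10.48
ee_pos: [486.6, 326.0, 44.2]
ee_rot: [179.5, -0.3, 92.3]
force: [0.3, -0.1, 0.2]
gripper_width: 40.9
```

Emit:
arm_command([
  [1,0,0,0,0],
  [1,0,0,0,0],
  [1,0,0,0,0],
  [1,0,0,0,0],
  [1,0,0,0,0],
  [1,0,0,0,0],
  [1,0,0,0,0],
])

```text
time_s: 11.07
ee_pos: [486.5, 326.0, 44.1]
ee_rot: [179.5, -0.3, 92.3]
force: [0.2, 0.2, -0.7]
gripper_width: 11.9
```

Emit:
arm_command([
  [1,0,0,-0.02,0],
  [1,0,0,-0.06,0],
  [1,0,0,-0.12,0],
  [1,0,0,-0.18,0],
  [1,0,0,-0.22,0],
  [1,0,0,-0.22,0],
])

```text
time_s: 11.57
ee_pos: [488.1, 327.1, 160.0]
ee_rot: [179.0, -0.6, 92.3]
force: [0.8, 0.6, -0.2]
gripper_width: 12.1
```

```bash
python3 wl.py w10;python3 -c "
from h import *
im=cv2.imread('pics/w10.png');crop(im,200,150,170,160,4,'pics/w10c.png',1.6,10)
s=env.grab_frame('side')[:,:,::-1];crop(s,100,200,200,200,3,'pics/s10.png',1.3,20)
rel([484.6,10.9,154],81.7)"
```

```text
11.5667 [488.1177 327.0508 160.0424] [178.9741  -0.6251  92.2631] [ 0.8023  0.6118 -0.161 ] 12.052933388823456
rel [-0.6287 -0.0272 -0.0017] turn 0.2347 rows 7.545298421915286 1.475149200715013
```

View pics/w10c.png

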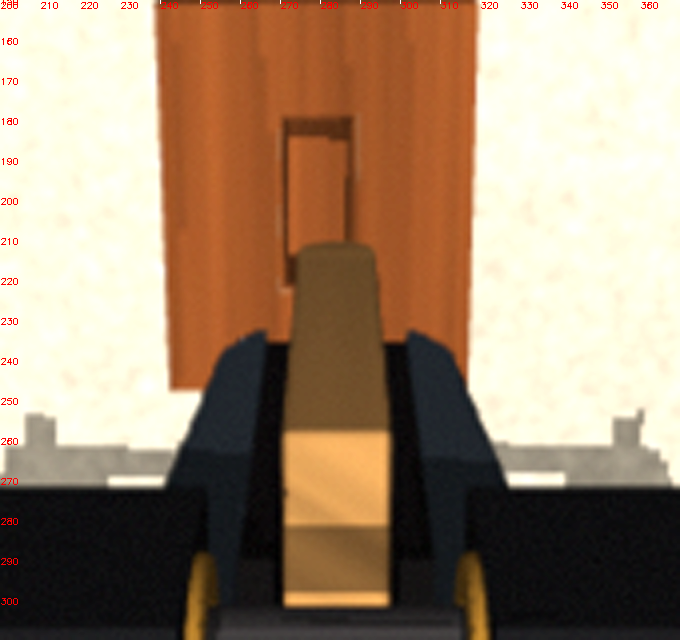

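View pics/s10.png

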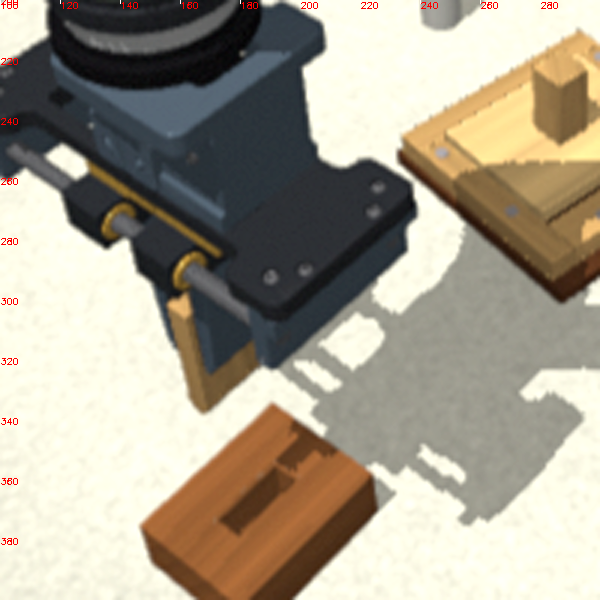

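Run:
```python
from h import *
R=Ro.from_euler("z",-8.28,degrees=True).as_matrix()[:2,:2]
t=np.array([540,31.2])+R@[-52,-100];print(t)
rel([*t,150],81.7)
```

```text
[474.141  -60.2691]
rel [-0.7701 -0.0538  0.0051] turn 0.2347 rows 9.256986207045017 1.475149200715013
```

Emit:
arm_command([
  [1,-0.04,-0.003,0,0.05],
  [1,-0.11,-0.008,0,0.12],
  [1,-0.19,-0.014,0,0.2],
  [1,-0.27,-0.02,0,0.235],
  [1,-0.35,-0.026,0,0.235],
  [1,-0.43,-0.031,0,0.235],
  [1,-0.51,-0.037,0.005,0.235],
  [1,-0.59,-0.043,0.005,0.235],
])

```text
time_s: 12.33
ee_pos: [474.2, 28.1, 149.1]
ee_rot: [179.7, -0.4, 81.7]
force: [0.3, -0.2, 0.9]
gripper_width: 12.0
```

Run:
```python
from h import *
rel([474.1,-60.3,130],81.7)
```

```text
rel [-0.1753  0.0251  0.0369] turn 0.0002 rows 2.1693811979035234 0.00139931227515949
```

Emit:
arm_command([
  [1,-0.08,0.012,0.005,0],
  [1,-0.15,0.022,0.02,0],
  [1,-0.175,0.025,0.037,0],
  [1,-0.175,0.025,0.037,0],
  [1,-0.175,0.025,0.037,0],
  [1,-0.175,0.025,0.037,0],
  [1,-0.175,0.025,0.037,0],
])

```text
time_s: 12.92
ee_pos: [474.1, -59.1, 130.0]
ee_rot: [179.7, -0.5, 81.8]
force: [-0.5, 0.3, 0.1]
gripper_width: 11.9
```

```bash
python3 wl.py w11;python3 -c "
from h import *
im=cv2.imread('pics/w11.png');crop(im,200,60,190,150,4,'pics/w11c.png',1.3,10);crop(im,200,180,170,130,4,'pics/w11d.png',1.6,10)"
```

```text
12.9167 [474.0513 -59.0547 129.9531] [179.6934  -0.4573  81.7934] [-0.4604  0.2805  0.1448] 11.908810908586553
```

View pics/w11.png

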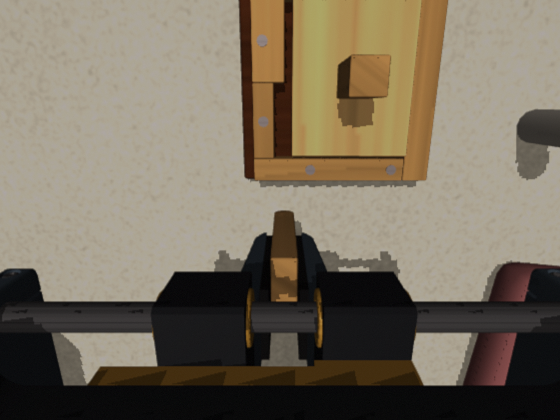

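View pics/w11c.png

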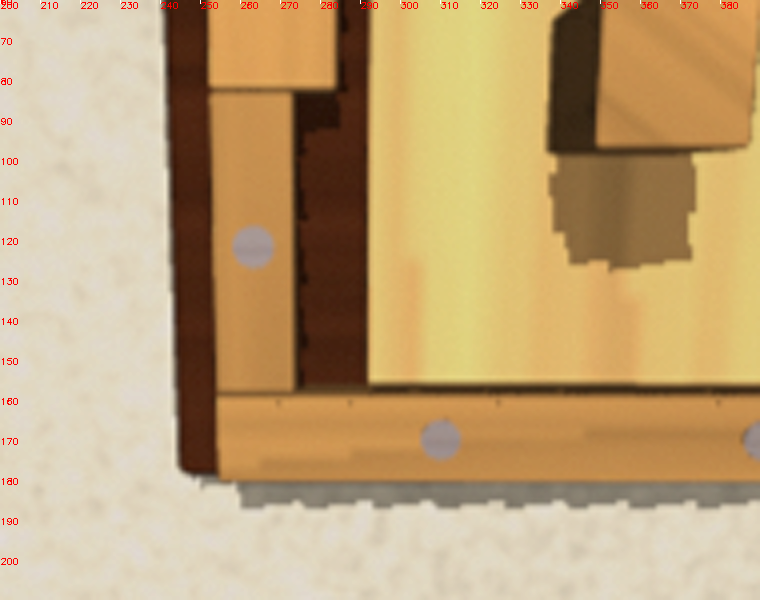

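View pics/w11d.png

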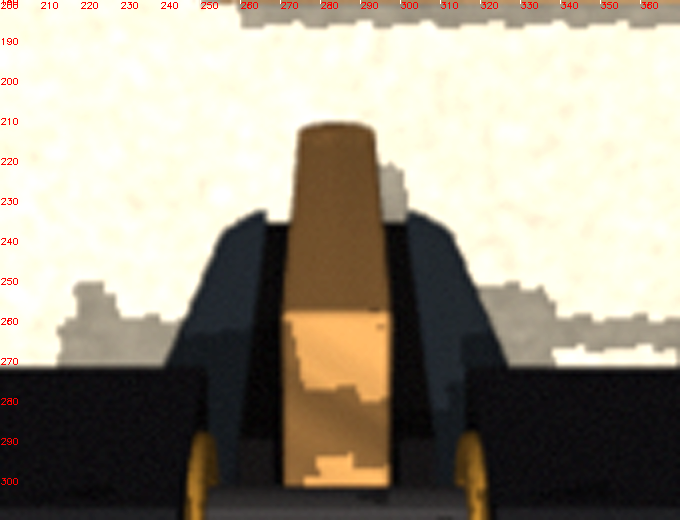

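```bash
cat > f.py <<'E'
from h import *
def spfit(c,a,u,zb=-34):
    P=np.array([[-6,18,a[2]+zb+70],[6,18,a[2]+zb+70],[-6,18,a[2]+zb+6],[6,18,a[2]+zb+6]])
    return fit([(c,P,u)],[a[0],a[1],a[5]-90])
E
python3 - <<'E'
from f import *
c=wcam("w11");a=np.load("pics/w11.npy")
P=np.array([[-59,0,28],[-59,-57,28],[-51,0,28],[-75,-57,28],[-75,-75,28],[-75,0,28],[-45,-54.4,32]])
u=px([(293,90),(295,391),(338,88),(216,392),(218,481),(209,91),(369,384)],4,200,60)
j,r=fit([(c,P,u)],[539,28,-8]);print("jig",j,r.ravel())
s,r=spfit(c,a,px([(282,310),(390,310),(298,132),(375,132)],4,200,180));print("sp",s,r.ravel(),s[:2]-a[:2],s[2]+90-a[5])
R=Ro.from_euler("z",j[2],degrees=True).as_matrix()[:2,:2]
g=j[:2]+R@[-52,-28.5];print("gap",g,"yaw",j[2])
t=g-(s[:2]-a[:2]);print("tcp target",t);rel([*t,90],81.7)
E
```

```text
jig [539.4467  30.7555  -8.2975] [ 0.3342 -0.449   0.3714  0.6521 -0.1948  0.0696 -0.0426  0.3917 -0.0106
  0.39   -0.1187 -0.7364 -0.3332 -0.1572]
sp [474.2712 -57.7603  -8.3581] [-0.2172  0.1743  0.8433  0.1711 -0.7168 -0.2297 -0.1693 -0.2169] [0.2199 1.2944] -0.15145377185628206
gap [483.8781  10.0581] yaw -8.297474688991246
tcp target [483.6582   8.7637]
rel [ 0.1363 -0.001   0.0813] turn 0.0025 rows 1.9023278908218777 0.01573280141513874
```

Emit:
arm_command([
  [1,0.05,0,0,0.002],
  [1,0.11,-0.001,0.02,0.002],
  [1,0.1363,-0.001,0.06,0.002],
  [1,0.1363,-0.001,0.1,0.002],
  [1,0.1363,-0.001,0.114,0.002],
  [1,0.1363,-0.001,0.114,0.002],
  [1,0.1363,-0.001,0.114,0.002],
])

```text
time_s: 13.55
ee_pos: [483.9, 9.1, 74.0]
ee_rot: [179.7, -0.4, 81.8]
force: [0.7, 0.8, -0.3]
gripper_width: 12.0
```

```bash
python3 wl.py w12;python3 -c "
from h import *
im=cv2.imread('pics/w12.png');crop(im,200,140,180,150,4,'pics/w12c.png',1.4,10)
im=env.grab_frame('side')[:,:,::-1];crop(im,210,180,160,130,5,'pics/s12.png',1.4)
rel([483.7,8.8,74],81.7)"
```

```text
13.55 [483.9405   9.1367  73.9726] [179.6677  -0.4493  81.7549] [ 0.6721  0.7609 -0.2599] 12.011264593449802
rel [-0.0001 -0.0019  0.0014] turn 0.0001 rows 0.0287537014108983 0.0005456581569800283
```

View pics/w12c.png

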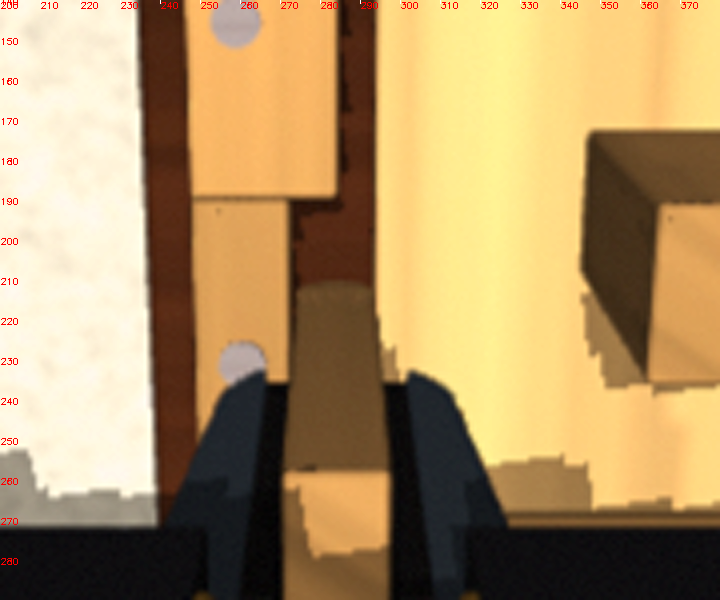

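View pics/s12.png

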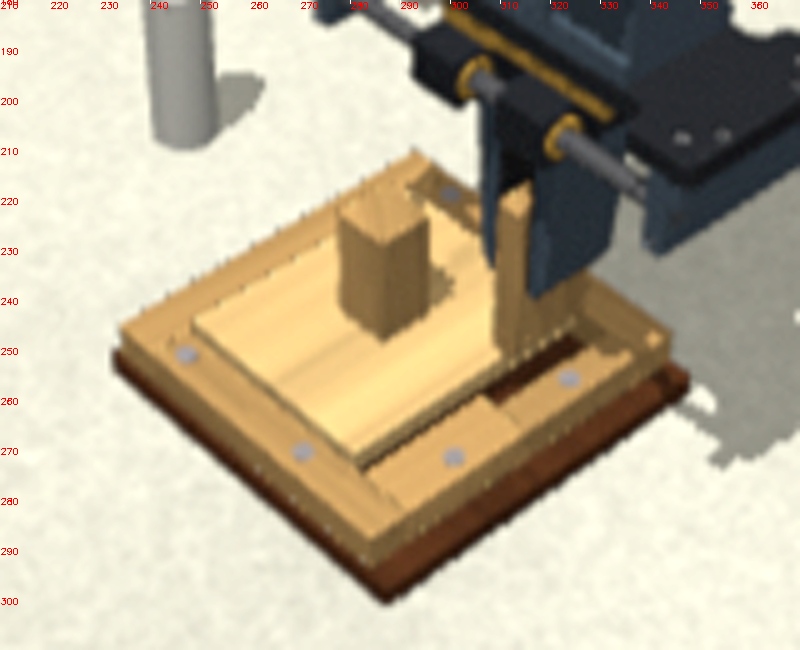

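The spacer's bottom (crop columns 297–372) lies inside the wide gap (291–375). Lowering it in stages and checking the force.

Emit:
arm_command([
  [1,0,-0.0008,0.012,0],
  [1,0,-0.0008,0.022,0],
  [1,0,-0.0008,0.03,0],
  [1,0,-0.0008,0.03,0],
])

```text
time_s: 13.98
ee_pos: [483.7, 8.7, 58.9]
ee_rot: [179.6, -0.5, 81.7]
force: [-0.4, -0.5, -1.1]
gripper_width: 12.1
```

Emit:
arm_command([
  [1,0,0,0.009,0],
  [1,0,0,0.017,0],
  [1,0,0,0.022,0],
  [1,0,0,0.024,0],
  [1,0,0,0.024,0],
])

```text
time_s: 14.4
ee_pos: [483.6, 8.8, 46.6]
ee_rot: [179.7, -0.4, 81.7]
force: [0.7, -0.4, 0.0]
gripper_width: 12.2
```

Emit:
arm_command([
  [1,0,0,0.002,0],
  [1,0,0,0.003,0],
  [1,0,0,0.003,0],
])

```text
time_s: 14.65
ee_pos: [484.0, 8.8, 46.0]
ee_rot: [179.6, -0.5, 81.7]
force: [-1.5, 0.5, 6.0]
gripper_width: 12.0
```

Emit:
arm_command([
  [0.65,0,0,-0.001,0],
  [0.65,0,0,-0.001,0],
  [0.65,0,0,-0.001,0],
  [0.65,0,0,-0.001,0],
  [0.65,0,0,-0.001,0],
])

```text
time_s: 15.07
ee_pos: [483.9, 8.8, 46.4]
ee_rot: [179.6, -0.5, 81.7]
force: [0.8, 0.2, -0.3]
gripper_width: 31.5
```

Emit:
arm_command([
  [0.65,0,0,-0.02,0],
  [0.65,0,0,-0.06,0],
  [0.65,0,0,-0.12,0],
  [0.6,0,0,-0.2,0],
  [0.5,-0.05,0,-0.25,0],
  [0.4,-0.1,0,-0.25,0],
  [0.4,-0.1,0,-0.25,0],
])

```text
time_s: 15.65
ee_pos: [476.3, -44.3, 172.8]
ee_rot: [179.4, -0.4, 81.6]
force: [-0.7, 0.6, -1.2]
gripper_width: 53.5
```

```bash
python3 wl.py w13;python3 -c "
from h import *
im=cv2.imread('pics/w13.png');crop(im,200,50,190,140,4,'pics/w13c.png',1.4,10)
im=env.grab_frame('side')[:,:,::-1];crop(im,210,180,160,130,5,'pics/s13.png',1.4)"
```

```text
15.65 [476.3331 -44.3419 172.7944] [179.3999  -0.3549  81.5714] [-0.6655  0.5913 -1.1802] 53.54138949222243
```

View pics/w13c.png

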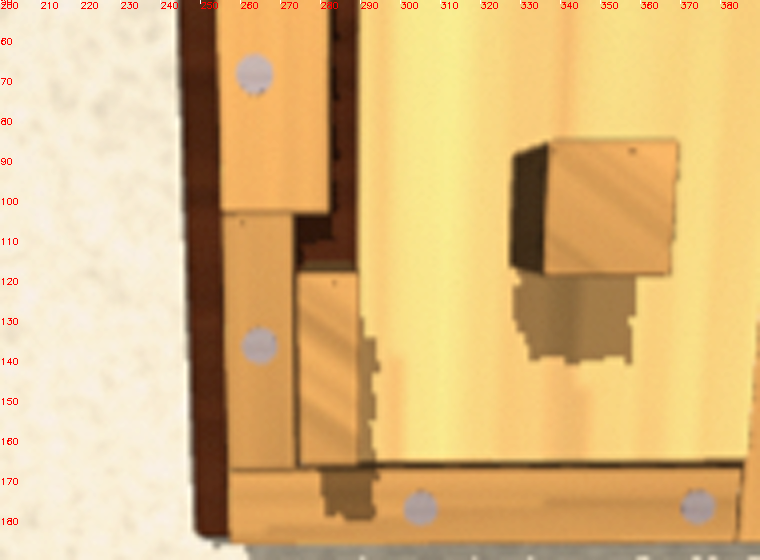

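View pics/s13.png

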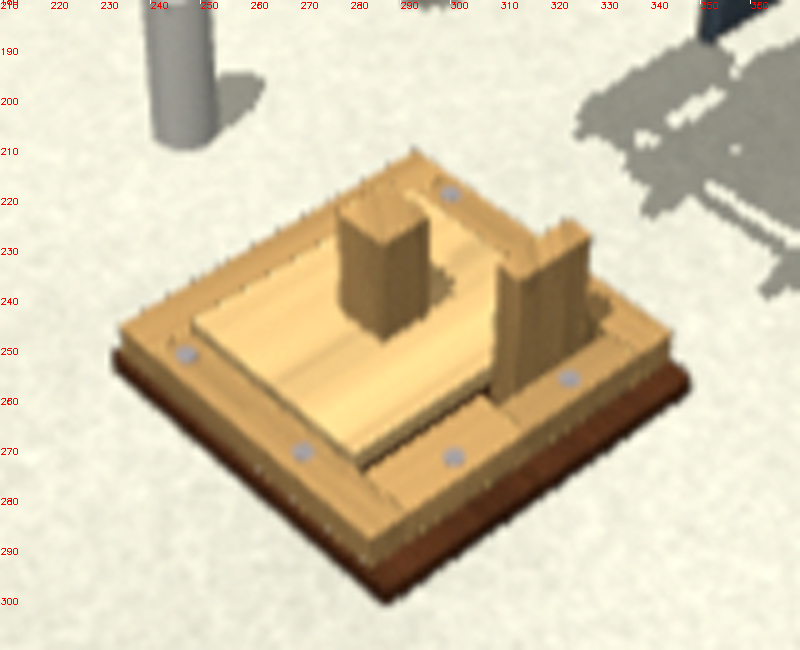

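The spacer stands upright and fully down in the wide half, and the plate is still against the fence. Now I'll turn back to the earlier grasp pose over the post.

Run:
```python
from h import *
rel([540.2,31.65,150],-8.3)
```

```text
rel [0.1641 0.1064 0.0438] turn 1.9973 rows 2.4028087358535606 12.553069202568626
```

Emit:
arm_command([
  [0.3,0.03,0.02,0,0.15],
  [0.3,0.06,0.04,0,0.3],
  [0.3,0.09,0.06,0,0.45],
  [0.3,0.12,0.08,0,0.6],
  [0.3,0.15,0.1,0.02,0.75],
  [0.3,0.164,0.106,0.04,0.9],
  [0.3,0.164,0.106,0.044,1],
  [0.3,0.164,0.106,0.044,1],
])

```text
time_s: 16.42
ee_pos: [539.0, 33.1, 147.7]
ee_rot: [-179.7, -0.4, 36.6]
force: [-0.1, -0.9, 1.2]
gripper_width: 63.8
```

Emit:
arm_command([
  [0.3,0,0,0,0.15],
  [0.3,0,0,0,0.3],
  [0.3,0,0,0,0.45],
  [0.3,0,0,0,0.6],
  [0.3,0,0,0,0.75],
  [0.3,0,0,0,0.9],
  [0.3,0,0,0,1],
  [0.3,0,0,0,1],
])

```text
time_s: 17.08
ee_pos: [538.6, 33.5, 147.4]
ee_rot: [-179.5, -0.0, -8.3]
force: [0.2, -1.2, -0.7]
gripper_width: 63.9
```

Run:
```python
from h import *
rel([540.2,31.65,100],-8.3);rel([540.2,31.65,47],-8.3)
```

```text
rel [0.0035 0.0039 0.0947] turn -0.0008 rows 1.1371450069581244 0.004721899830000103
rel [0.0035 0.0048 0.2007] turn -0.0008 rows 2.4073612316848987 0.004721899830000103
```

Emit:
arm_command([
  [0.3,0.0035,0.0039,0.03,0],
  [0.3,0.0035,0.0041,0.09,0],
  [0.3,0.0035,0.0045,0.14,0],
  [0.3,0.0035,0.0048,0.18,0],
  [0.3,0.0035,0.0048,0.2,0],
  [0.3,0.0035,0.0048,0.2,0],
])

```text
time_s: 17.58
ee_pos: [538.4, 31.8, 45.1]
ee_rot: [-179.6, 0.3, -8.2]
force: [0.1, -0.6, 0.6]
gripper_width: 63.7
```

```bash
python3 wl.py w14;python3 -c "
from h import *
rel([540.2,31.65,47],-8.3)"
```

```text
17.5833 [538.4044  31.751   45.1319] [-179.5927    0.256    -8.1915] [ 0.1467 -0.6475  0.5987] 63.672771655310015
rel [ 0.001   0.0001 -0.0006] turn 0.0018 rows 0.014337199941998596 0.011015068066660692
```

View pics/w14.png

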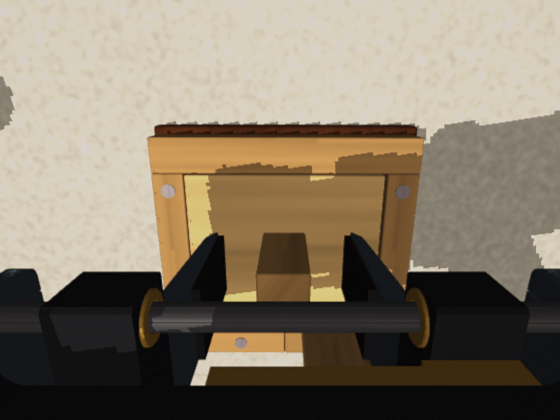

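The post is centred between the fingers. Closing at a firm grip.

Emit:
arm_command([
  [1,0.001,0,0,0.002],
  [1,0.001,0,0,0.002],
  [1,0.001,0,0,0.002],
  [1,0.001,0,0,0.002],
  [1,0.001,0,0,0.002],
  [1,0.001,0,0,0.002],
  [1,0.001,0,0,0.002],
  [1,0.001,0,0,0.002],
], squeeze=45)

```text
time_s: 18.3
ee_pos: [540.3, 31.7, 47.0]
ee_rot: [-179.6, 0.1, -8.3]
force: [-1.2, 0.2, 1.9]
gripper_width: 23.7
```

Emit:
arm_command([
  [1,0,0,0.002,0],
  [1,0,0,0.004,0],
  [1,0,0,0.006,0],
  [1,0,0,0.008,0],
  [1,0,0,0.008,0],
])

```text
time_s: 18.72
ee_pos: [540.4, 31.7, 43.3]
ee_rot: [-179.6, 0.0, -8.3]
force: [-1.3, 0.2, 6.3]
gripper_width: 23.9
```

Emit:
arm_command([
  [1,0,0,0.002,0],
  [1,0,0,0.003,0],
  [1,0,0,0.004,0],
  [1,0,0,0.004,0],
  [1,0,0,0.004,0],
])

```text
time_s: 19.13
ee_pos: [540.3, 31.7, 43.0]
ee_rot: [-179.6, 0.0, -8.3]
force: [-3.2, -0.2, 15.0]
gripper_width: 24.0
```

Emit:
arm_command([
  [1,0,0,0.001,0],
  [1,0,0,0.001,0],
  [1,0,0,0.001,0],
  [1,0,0,0.001,0],
])

```text
time_s: 19.47
ee_pos: [540.3, 31.7, 43.1]
ee_rot: [-179.6, 0.0, -8.3]
force: [-1.4, 0.2, 7.8]
gripper_width: 23.4
```

```bash
python3 wl.py w15;python3 -c "
from h import *
im=cv2.imread('pics/w15.png');crop(im,140,110,300,240,2,'pics/w15c.png',1.2,20)
im=env.grab_frame('side')[:,:,::-1];crop(im,210,180,160,130,5,'pics/s15.png',1.4)
im=env.grab_frame('top')[:,:,::-1];crop(im,100,130,350,150,2,'pics/t15.png',1.6,20)"
```

```text
19.4667 [540.3287  31.6867  43.0606] [-179.5717    0.007    -8.2858] [-1.4198  0.157   7.7673] 23.37955619338878
```

View pics/w15c.png

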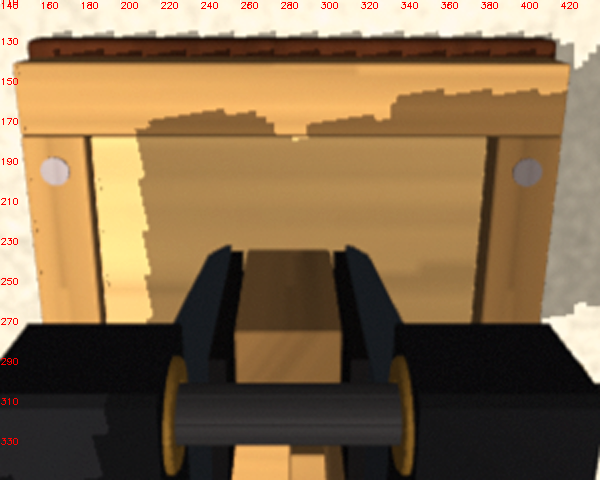

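View pics/s15.png

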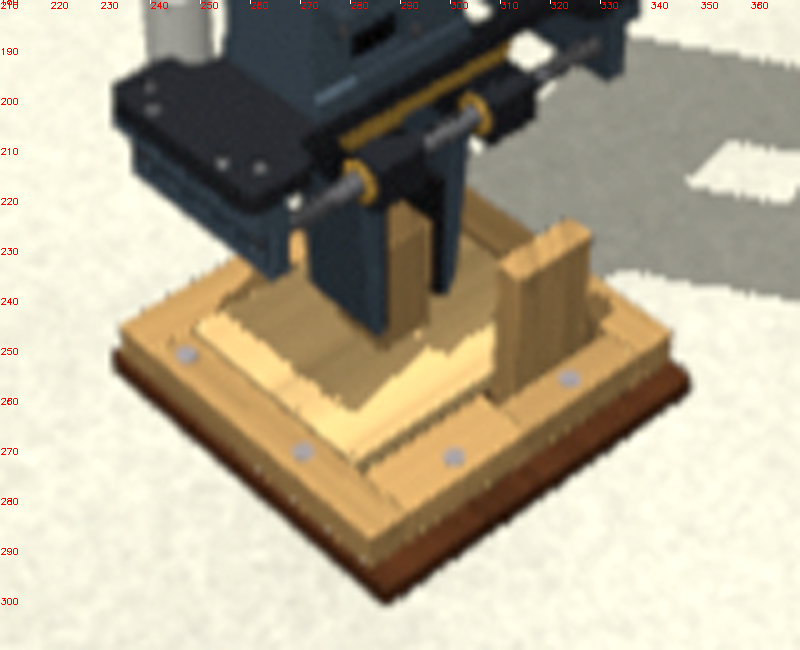

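View pics/t15.png

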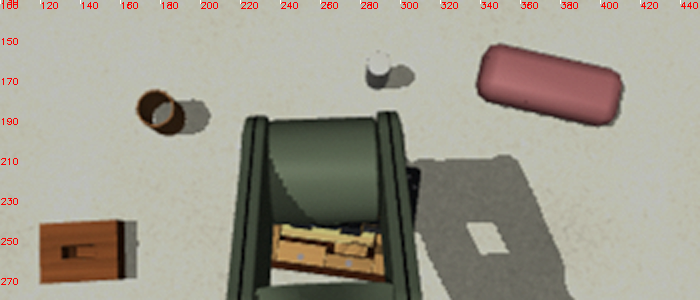

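Emit:
arm_command([
  [1,0,0,0.002,0],
  [1,0,0,0.004,0],
  [1,0,0,0.004,0],
  [1,0,0,0.004,0],
  [1,0,0,0.004,0],
  [1,0,0,0.004,0],
])

```text
time_s: 20.12
ee_pos: [540.4, 31.7, 42.9]
ee_rot: [-179.6, -0.0, -8.3]
force: [-5.2, 0.3, 17.7]
gripper_width: 23.5
```

```bash
python3 wl.py w16;python3 - <<'E'
from h import *
im=env.grab_frame('side')[:,:,::-1];cv2.imwrite('pics/s16f.png',im)
crop(im,240,215,70,65,9,'pics/s16.png',1.4)
a=cv2.imread('pics/s13.png') ; cv2.imwrite('pics/s13z.png',cv2.resize(a[35*5:100*5,30*5:100*5],None,fx=1.8,fy=1.8))
a=np.load("pics/w16.npy");c=wcam("w16")
print("pred far-edge corners top z=28/32", proj(c,place([540.3-.8,31.7-.6,-8.3],[[45,55,28],[45,55,32],[45,-55,28],[45,-55,32]])).ravel())
st=env.state();print(st["ee_pos"],st["force"])
E
```

```text
20.1167 [540.3707  31.691   42.9241] [-179.5703   -0.0268   -8.282 ] [-5.2027  0.3468 17.6835] 23.49850122320461
pred far-edge corners top z=28/32 [183.7882 177.767  181.6695 179.3298 384.299  178.086  386.333  179.6618]
[540.3942  31.6716  42.932 ] [-4.535  -1.1272 17.0591]
```

View pics/s16.png

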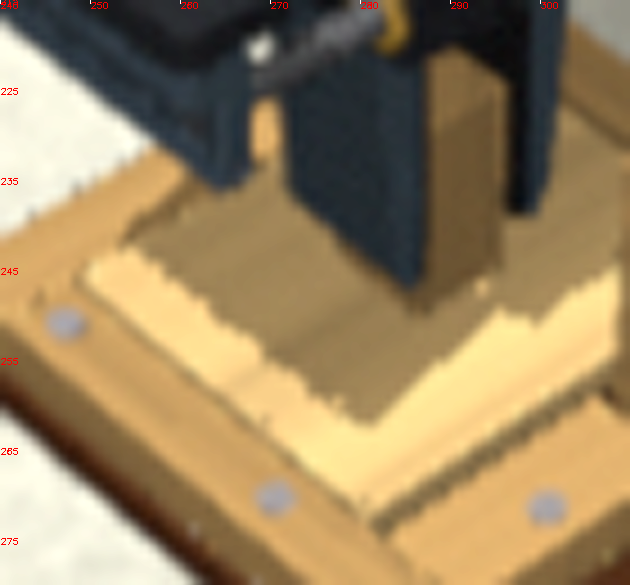

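View pics/s13z.png

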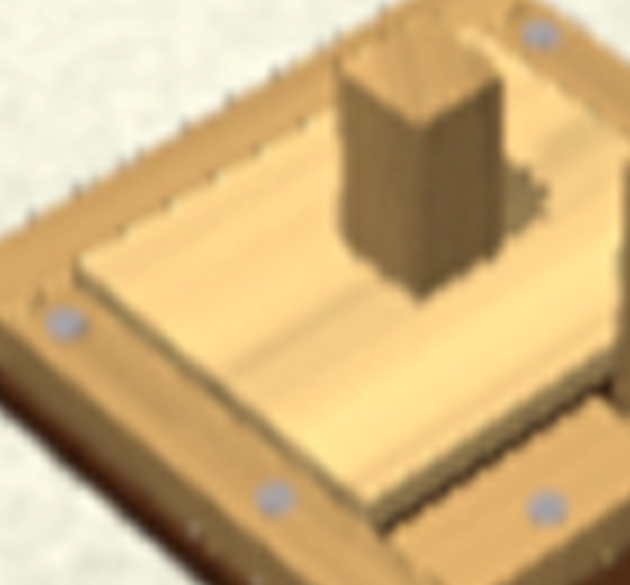

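Run:
```python
from workcell import env
print(env.state()["force"],env.state()["ee_pos"]);print(env.job_done())
```

```text
[-4.53498415 -1.12721401 17.05906497] [540.39416713  31.67161439  42.93204695]
the job is handed in; nothing more can be done
None
```

The job is handed in at about 20 s of the 67 s allowed. The arm is still gripping the post and holding the plate pressed down. The hand-in gave no verdict.

- **Plate:** I lowered it into the pocket and pushed it against the fence until I felt about 6 N. The picture after letting go put it at 0.0 mm from the fence, 0.6 mm off the pocket middle and square.
- **Spacer:** I stood it in the wide half; the floor stopped it at the expected height, with about 6 N. In the wrist and side pictures after release it stands upright and parallel.
- **Press:** I gripped the post again and pressed with about 17 N. The tool went down 4.1 mm and then stopped. In the side view the plate's corner dropped about 2 px, or roughly 4 mm, so it is on its stop and flush. I checked the bed travel only this way, as there is no direct reading of it.
- **Bystanders:** the tube, glue stick and pencil case look unmoved in the last top view.

**Disagreements:** the top and wrist cameras differed by 2–3 mm in y. I relied on the wrist camera, comparing the part in the gripper with the jig in the same picture. One push reading fell to 7.8 N because each move starts again from the measured pose, so I pressed again before handing in.

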